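# Hover the upper half of a handle mould over the cleared lower half

## Task

We are about to close the two-part plaster mould for a mug handle: clear the two hard clay offcuts off the lower half's face into the scrap tub beside it, then pick the upper half up off its battens, carry it over the moulds standing in between and bring it to rest hovering about 15 mm above the lower half, level, the same way round (pour hole over pour well) and edges lined up. The two halves must never touch, and everything else on the bench stays where it is. Finish still holding the upper half still there, so that I can look along the keys before it goes down.

Things in the scene. Friction and masses are not known exactly. Their poses are not given: they have to be found in the camera images.
- lower_face (a point): Centre of the parting face (top) of the LOWER mould half: a white plaster block 110 mm (x) by 170 mm (y) by 50 mm high that is fixed to the bench; this point is 50 mm above the bench. The face has a C-shaped handle groove 9 mm deep, and at its four corners (42 mm in x and 72 mm in y from the centre) small domed keys, the natches, that stand 5 mm proud. z up; +y points to the end with the pour well. It may lie on either side of the bench.
- lower_pour (a point): Centre of the round pour well (24 mm across, 9 mm deep) in the lower half's face, level with the face, 64 mm from the face's centre along the block's +y.
- lower_tail (a point): Point in the lower half's face 64 mm from its centre along -y, opposite the pour well.
- upper_grip (a point): Grasp point of the UPPER mould half, a loose white plaster slab 110 mm (x) by 170 mm (y) by 30 mm thick, 0.5 to 0.75 kg, lying parting face down on two battens. On the middle of its back stands a lifting block 40 mm wide (x), 64 mm long (y) and 42 mm high; this point is in the middle of that block, 52 mm above the slab's underside and 20 mm below the block's top. x is the direction across the block (the way to grip it); +y points to the end with the pour hole.
- upper_face (a point): Centre of the upper half's underside (its parting face), 52 mm below upper_grip; it has 9 mm deep sockets for the natches.
- upper_pour (a point): Centre of the round pour hole (24 mm, right through the slab, visible from above) at the level of the upper half's underside, 64 mm from the centre along the slab's +y.
- upper_tail (a point): Point in the upper half's underside 64 mm from its centre along -y.
- battens: Plywood drying board 150 mm (x) by 200 mm (y) by 12 mm, fixed, with two wooden battens 25 mm high on which the upper half rests, its underside 37 mm above the bench. Origin: centre of the board's underside. It lies on the other side of the bench from the lower half.
- offcut_a_mid (a point): Middle of a hard dry-clay offcut, a grey-beige lump 38 mm long (y), 28 mm wide (x, flat parallel sides: grip across these) and up to 24 mm high, about 35 g, lying on the lower half's face; the point is 12 mm above its underside.
- offcut_b_mid (a point): Middle of the other clay offcut: 38 mm long (y), 26 mm wide (x, flat parallel sides) and up to 26 mm high, about 35 g, also on the lower half's face; the point is 12 mm above its underside.
- tub: Low grey plastic scrap tub, open on top, 120 mm (x) by 160 mm (y) outside, 48 mm high, walls and floor 4 mm, fixed, standing just beyond the lower half. Origin: centre of its underside.
- cup_mould: Round strapped plaster mould, diameter 96 mm, 130 mm tall, standing loose in the row between the two mould halves; leave it. Origin: centre of its underside.
- block_mould: Strapped square plaster mould 90 by 100 mm, 117 mm tall, standing loose in that row; leave it. Origin: centre of its underside.
- jar_mould: Round strapped plaster mould, diameter 90 mm, 105 mm tall, standing loose in that row; leave it. Origin: centre of its underside.
- cup: White ceramic cup, 76 mm across and 78 mm high, standing beyond the battens; leave it. Origin: centre of its underside.
- scraper: Flat steel scraper, 46 by 90 by 4 mm, lying on the robot's side of the lower half; leave it. Origin: centre of its underside.
- loop_tool: Wooden-handled loop trimming tool about 170 mm long and 14 mm thick, lying on the robot's side of the battens; leave it. Origin: under the handle, near the loop.
- mallet: Rubber mallet lying out on the left of the bench, head 58 mm across and 85 mm long, handle reaching 190 mm from the head; leave it. Origin: on the bench under one end of the head.

How it is judged:
On the way:
1. both offcuts lie in the scrap tub, let go (x of offcut_a_mid in the frame of tub between -0.056 and 0.056 m and y of offcut_a_mid in the frame of tub between -0.076 and 0.076 m and z of each of offcut_a_mid, offcut_b_mid in the frame of tub below 0.045 m and linear speed of each of offcut_a, offcut_b below 0.03 m/s and contact force between the fingers and offcut_a below 0.05 N and x of offcut_b_mid in the frame of tub between -0.056 and 0.056 m and y of offcut_b_mid in the frame of tub between -0.076 and 0.076 m and contact force between the fingers and offcut_b below 0.05 N), for 0.2 s.
At the end, for the whole second after the job is handed in: Both offcuts lie in the tub. The fingers hold the upper half still, its underside 7 to 25 mm above the lower half's face, tilted under 4.5 degrees, pour hole and opposite end each within 8 mm horizontally of their places on the lower half, touching neither lower half nor battens (all of step 1 and z of upper_face in the frame of lower_face between 0.007 and 0.025 m and horizontal distance between upper_pour and lower_pour below 0.008 m and horizontal distance between upper_tail and lower_tail below 0.008 m and angle between upper's own z axis and vertical below 0.08 rad and linear speed of upper below 0.02 m/s and contact force between the fingers and upper above 2 N and contact force between upper and lower below 0.05 N and contact force between upper and battens below 0.05 N); the arm keeps its last pose, push and grip.
It fails at once if the two halves touch (contact force between upper and lower above 0.5 N).
It fails at once if another thing on the bench is shifted more than 25 mm or knocked over (distance of any of cup_mould, block_mould, jar_mould, cup, scraper, loop_tool, mallet from where it was at the start of the episode above 0.025 m or angle between any of cup_mould, block_mould, jar_mould, cup, scraper, loop_tool, mallet's own z axis and vertical above 0.3 rad).
It also fails if it takes over 72 s, if anything falls off the work surface, if the arm or the gripper's body presses on something with over 40 N, if the wrist force passes 120 N, or if a joint passes its speed limit or range.

## Robot

A 7-joint arm with a two-finger parallel gripper is mounted at the origin on the work surface. World frame = base frame: x ahead of the robot, y to its left, z up, the work surface at z = 0. Lengths are in m, angles in rad, forces in N, time in s.
With the tool pointing down it reaches from about 0.4 to 0.85 m from the base axis. Payload 4.5 kg.
Tool frame: the origin (TCP) lies at the very end of the fingers, on their centre line; the grasp point (between the pads) lies robot.grasp_offset behind it (robot.grasp_offset is the distance from the TCP to the grasp point, in m); z points along the fingers, y is the direction in which the jaws open and shut (so a half turn about z gives the same grasp; the last joint's range is limited). The gripper opens to 88 mm and grips with 3 to 60 N. Pads are 18 mm wide; open, the fingers measure 123 mm over their backs; the gripper's body (75 mm by 187 mm) begins 45 mm behind the grasp point.
Start: joints at [-1.284, 0.689, -0.195, 1.565, 0.157, 0.902, -0.215], TCP at [0.156, 0.605, 0.239] pointing down, gripper open.
Joint ranges: [-3.01, 3.01], [-0.46, 2.08], [-1.47, 1.51], [0.13, 2.56], [-1, 4.14], [0.04, 2.09], [-2.66, 2.66]. Speed limits (rad/s): [2.57, 2.57, 3.14, 3.14, 3.14, 3.14, 3.14].

## Interface

Orientations are given as [roll, pitch, yaw] about the fixed x, y, z axes, in that order (R = Rz(yaw) Ry(pitch) Rx(roll)).
In Python, from plant import robot, read_state, grab_frame, get_calibration, ticket, look_for, pinpoint gives the robot as it stands. The module is installed in compiled form; this text tells all that it offers. Calls block until the motion is done:
- robot.move_pose(position, orientation): joint-space move of the TCP to a pose.
- robot.move_l(position, rot=None, vel=0.15, contact_N=None): straight line of the TCP; rot=None keeps the orientation; vel is the mean speed in m/s. With contact_N (N) it stops when the force on the tool has changed by that much, and returns True; else False.
- robot.move_j(angles): joint-space move.
- robot.gripper_open() and robot.close_gripper(): open the fingers fully, or close them until they stop; the grip force is fixed at half the most.
- robot.pause(seconds).
- robot.inverse_kinematics(position, orientation): joint angles nearest the present ones, or None.
- read_state(): the state.
- grab_frame(name): name is "side" or "top"; returns the picture (384x512x3 uint8, blue, green, red); there is no depth.
- get_calibration(name): a dict with "fx", "fy", "cx", "cy" (pixels), "cam_to_world" (4x4, takes a point from camera to world coordinates). Camera axes: x right, y down, z forward; pixel columns grow to the right and rows downward; lengths in m; the calibration is good to about 2 mm. A picture is of the moment at which its call begins. get_calibration takes no time and is no camera call.
A pose or a line that the arm cannot do raises robot.IKError and nothing moves.
- ticket.hand_in(): hands the job in, once; it reports no verdict.
Trained networks look in the newest picture that a camera, given by its name, has taken for a name from the list of things; names that differ only in an ending like _2 or _b are one class to them, and where a whole thing is asked for, a point or a joint stands for the part that bears it (a point fixed in the world has none). Each returns a list of dicts, best first, with "conf" (0 to 1); they miss things now and then, are a little off and sometimes report something else, mostly with a low value. They report only what shows in the picture. A call takes as long as a camera call.
- look_for(camera, target): "centre" ([column, row] as shares, 0 to 1, of the picture: columns of its width, rows of its height, amid what is visible of it).
- pinpoint(camera, target): "centre" ([column, row] as shares, 0 to 1, of the picture: columns of its width, rows of its height: a listed point, or the origin of a listed thing).
The state is a dict: "time": time; "joint_pos": joint angles; "joint_velocities": joint speeds; "effort": joint torques, N m; "position": TCP position; "tool_rot": TCP orientation; "force": force on the tool from outside, world axes, zero at the start; "ft_torque": the same for the moment, N m; "grip_width": finger opening in m.
Only numpy, scipy, OpenCV 4.12 (cv2) and the standard library are available. Lean on these libraries where they do the work, as an engineer would, in place of code of your own. Each camera call takes 0.05 s, during which the arm holds its last target.

## Working session

There is one attempt and no reset: what is moved stays moved. The work goes in short steps, each a Python script; the robot and the scene stay as the last script left them, time stands still between calls to the robot, and variables do not carry over. Pictures are saved under pics/ and viewed, and the job is handed in when it is done.

```bash
ls; mkdir -p pics; python3 - <<'E'
from plant import *
import cv2
for n in("side","top"):
    cv2.imwrite(f"pics/{n}0.png",grab_frame(n)); c=get_calibration(n); print(n,c)
s=read_state(); print(s, robot.grasp_offset)
E
```

```text
pics
side {'fx': 372.53734411057917, 'fy': 372.53734411057917, 'cx': 256.82251886195183, 'cy': 193.24646195908642, 'cam_to_world': array([[ 0.98070742, -0.11140858,  0.16062717,  0.31957471],
       [-0.1952789 , -0.52095791,  0.83094465, -0.82300436],
       [-0.00889437, -0.84628068, -0.53266303,  0.66466256],
       [ 0.        ,  0.        ,  0.        ,  1.        ]])}
top {'fx': 359.0297342860909, 'fy': 359.0297342860909, 'cx': 249.48239817337776, 'cy': 195.40375255970744, 'cam_to_world': array([[-0.01804679, -0.99527164,  0.09543938,  0.42282265],
       [-0.9997466 ,  0.01924738,  0.01167395,  0.0581211 ],
       [-0.01345571, -0.09520451, -0.99536679,  0.98356803],
       [ 0.        ,  0.        ,  0.        ,  1.        ]])}
{'time': 0.1, 'joint_pos': array([-1.28418897,  0.68985876, -0.19453966,  1.56618751,  0.1573156 ,
        0.90250557, -0.21513389]), 'joint_velocities': array([-0.00063186, -0.00232682, -0.00074626, -0.00270685,  0.00045612,
        0.00088618,  0.00011363]), 'effort': array([-3.82603888e-03, -5.28491020e+01, -1.27171677e+00, -1.53833109e+01,
       -5.25831606e-02,  2.03445576e-03,  3.72781119e-05]), 'position': array([0.15622712, 0.60460366, 0.23803054]), 'tool_rot': array([-3.14003111e+00,  1.17122708e-04,  2.88884614e+00]), 'force': array([0.12441593, 0.50300999, 0.09030525]), 'ft_torque': array([ 0.04310248, -0.00182301,  0.01871988]), 'grip_width': 0.08791858132085609} 0.0187
```

View pics/side0.png

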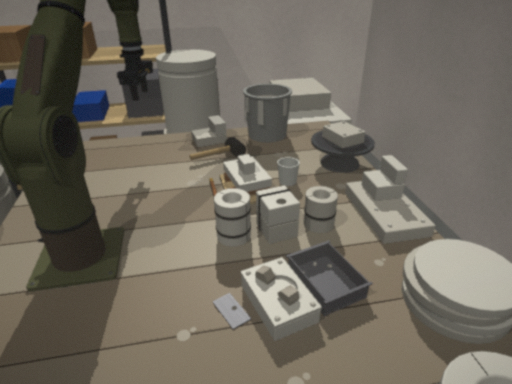

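View pics/top0.png

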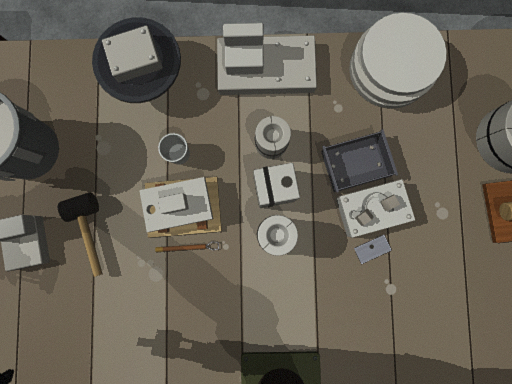

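```bash
cat > h.py <<'E'
from plant import *
import numpy as np, cv2
def ray(cam,uv):
    c=get_calibration(cam);T=c["cam_to_world"]
    d=T[:3,:3]@np.array([(uv[0]-c["cx"])/c["fx"],(uv[1]-c["cy"])/c["fy"],1]);return T[:3,3],d
def onz(cam,uv,z):
    o,d=ray(cam,uv);return o+d*(z-o[2])/d[2]
def proj(cam,p):
    c=get_calibration(cam);T=c["cam_to_world"];q=T[:3,:3].T@(np.array(p)-T[:3,3]);return np.array([c["fx"]*q[0]/q[2]+c["cx"],c["fy"]*q[1]/q[2]+c["cy"]])
E
python3 - <<'E'
from h import *
Z=dict(lower_face=.05,lower_pour=.05,lower_tail=.05,upper_grip=.089,upper_face=.037,upper_pour=.037,upper_tail=.037,offcut_a_mid=.062,tub=0,battens=0,cup_mould=0,block_mould=0,jar_mould=0,cup=0)
for n,z in Z.items():
  for cam in("top","side"):
    for r in pinpoint(cam,n)[:3]:
        uv=np.array(r["centre"])*[512,384]; print(n,cam,round(r["conf"],2),uv.round(1),onz(cam,uv,z).round(4))
print(read_state()["time"])
E
```

```text
lower_face top 0.79 [377.  207.4] [ 0.4747 -0.2608  0.05  ]
lower_face top 0.36 [ 98.4 202.1] [0.5024 0.4656 0.05  ]
lower_face side 0.72 [278.9 285.7] [ 0.4776 -0.2523  0.05  ]
lower_pour top 0.85 [351.5 212.3] [ 0.4632 -0.1944  0.05  ]
lower_pour top 0.24 [401.6 201.6] [ 0.4886 -0.3251  0.05  ]
lower_pour side 0.58 [262.9 269.5] [ 0.4535 -0.1952  0.05  ]
lower_pour side 0.44 [247.6 175.8] [0.4962 0.2499 0.05  ]
lower_tail top 0.96 [401.5 202.5] [ 0.4863 -0.3247  0.05  ]
lower_tail side 0.86 [297.  308.2] [ 0.499 -0.321  0.05 ]
upper_grip top 0.88 [171.5 205.1] [0.488  0.2643 0.089 ]
upper_grip side 0.47 [263.  273.3] [ 0.4428 -0.2464  0.089 ]
upper_face top 0.79 [179.9 205.8] [0.4895 0.2539 0.037 ]
upper_face side 0.95 [245.2 173.1] [0.495  0.2929 0.037 ]
upper_face side 0.62 [296.2 308.5] [ 0.5009 -0.3108  0.037 ]
upper_pour top 0.7 [153.1 208.6] [0.4834 0.3252 0.037 ]
upper_pour top 0.3 [179.1 207.9] [0.484  0.2561 0.037 ]
upper_pour side 0.7 [239.6 169.8] [0.4799 0.3206 0.037 ]
upper_pour side 0.33 [244.8 191.2] [0.4737 0.1762 0.037 ]
upper_tail top 0.68 [201.8 200.3] [0.503  0.
[... 796 characters left out ...]
46 0.    ]
block_mould top 0.77 [275.5 188.9] [ 0.5338 -0.0023  0.    ]
block_mould top 0.35 [272.3 146.4] [0.653  0.0037 0.    ]
block_mould top 0.26 [393.8 202.7] [ 0.4894 -0.3242  0.    ]
block_mould side 0.71 [232.9 232.5] [0.4115 0.0206 0.    ]
block_mould side 0.69 [274.8 229.6] [0.5323 0.009  0.    ]
block_mould side 0.47 [316.2 224.6] [0.6573 0.0071 0.    ]
jar_mould top 0.57 [274.2 143.8] [ 0.6603 -0.0018  0.    ]
jar_mould top 0.48 [350.5 212.1] [ 0.4661 -0.2053  0.    ]
jar_mould side 0.69 [318.3 223.8] [0.6647 0.0096 0.    ]
cup top 0.85 [177.9 149.7] [0.6493 0.2673 0.    ]
cup top 0.32 [275.4 191.8] [ 0.5257 -0.0019  0.    ]
cup side 0.73 [286.7 184.1] [0.6335 0.2508 0.    ]
1.5
```

Both views show the lower half at top-view (377,207), the upper half at (176,204), the tub at (360,162), and the row of three moulds at x≈274. I'll zoom in for precise edges.

```bash
python3 - <<'E'
import cv2
im=cv2.imread("pics/top0.png")
a=cv2.resize(im[125:270,310:430],None,fx=4.1,fy=4.1,interpolation=cv2.INTER_CUBIC);cv2.imwrite("pics/zl.png",a)
b=cv2.resize(im[165:260,130:230],None,fx=6,fy=6,interpolation=cv2.INTER_CUBIC);cv2.imwrite("pics/zu.png",b)
im=cv2.imread("pics/side0.png")
a=cv2.resize(im[240:340,210:350],None,fx=5.5,fy=5.5,interpolation=cv2.INTER_CUBIC);cv2.imwrite("pics/zs.png",a)
E
```

```text
(no output)
```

View pics/zl.png

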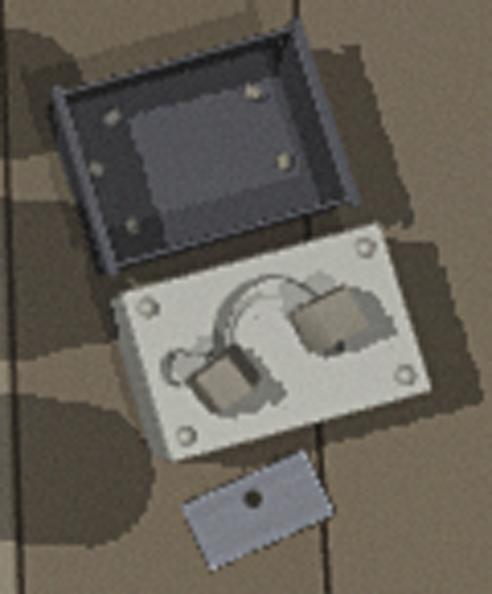

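View pics/zu.png

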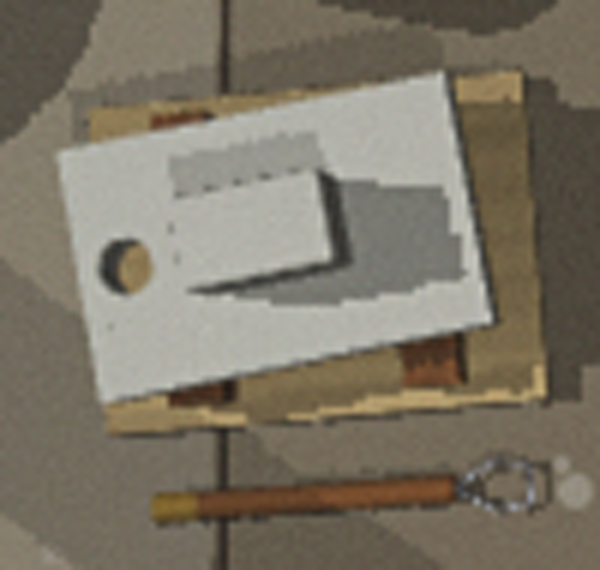

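View pics/zs.png

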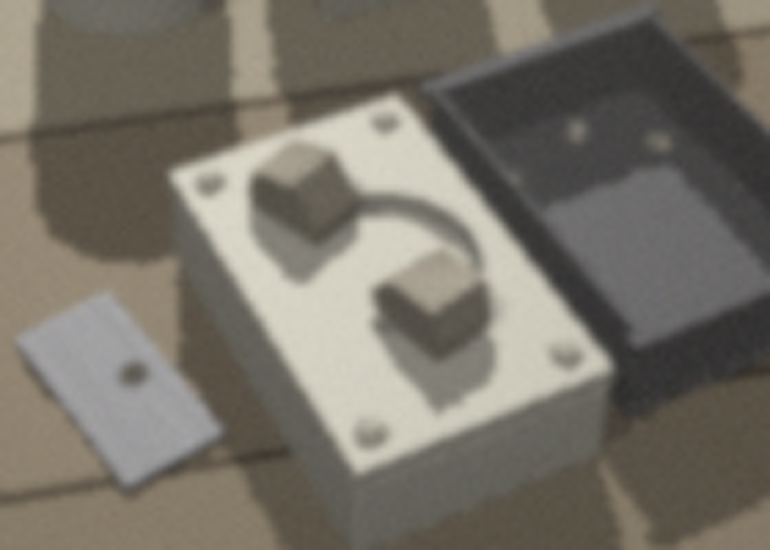

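```bash
python3 - <<'E'
import cv2
im=cv2.imread("pics/top0.png")
a=cv2.resize(im[185:235,345:405],None,fx=12,fy=12,interpolation=cv2.INTER_CUBIC);cv2.imwrite("pics/zo.png",a)
im=cv2.imread("pics/side0.png")
a=cv2.resize(im[258:312,245:307],None,fx=11,fy=11,interpolation=cv2.INTER_CUBIC);cv2.imwrite("pics/zos.png",a)
E
cat >fit.py <<'E'
from h import *
from scipy.optimize import least_squares
def un(p,s,off): return (np.array(p,float)+.5)/s-.5+off
def fit(obs,x0):
    # obs: list of (cam, model pts Nx3 (x,y,zworld), uv Nx2)
    def f(x):
        c,s=np.cos(x[2]),np.sin(x[2]);r=[]
        for cam,m,uv in obs:
            for p,q in zip(m,uv): r+=list(proj(cam,[x[0]+c*p[0]-s*p[1],x[1]+s*p[0]+c*p[1],p[2]])-q)
        return np.array(r)
    return least_squares(f,x0,loss="soft_l1")
def rect(a,b,z): return [(a,b,z),(a,-b,z),(-a,-b,z),(-a,b,z)]
E
python3 - <<'E'
from fit import *
# image up=+x world, left=+y. order: (+x,+y)=TL,(+x,-y)=TR,(-x,-y)=BR,(-x,+y)=BL
N=rect(.042,.072,.0525)
t=un([(148,307),(366,247),(404,375),(186,436)],4.1,[310,125])
# side: +x right, +y up/far
s=un([(386,123),(566,355),(370,432),(210,184)],5.5,[210,240])
for nm,o in(("top",[("top",N,t)]),("side",[("side",N,s)]),("both",[("top",N,t),("side",N,s)])):
    r=fit(o,[.475,-.256,.17]);print("lower",nm,r.x.round(4),np.abs(r.fun).max().round(2))
u=un([(58,153),(445,70),(495,323),(103,403)],6,[130,165])
r=fit([("top",rect(.055,.085,.067),u)],[.49,.26,.2]);print("upper",r.x.round(4),r.fun.round(2))
o=un([(126,266)],6,[130,165])[0];print("hole",onz("top",o,.067))
b=un([(175,196),(322,170),(335,262),(188,292)],6,[130,165])
r=fit([("top",rect(.02,.032,.109),b)],[.49,.26,.2]);print("block",r.x.round(4),r.fun.round(2))
tb=un([(57,90),(295,27),(354,203),(108,270)],4.1,[310,125])
r=fit([("top",rect(.06,.08,.048),tb)],[.6,-.22,.17]);print("tub",r.x.round(4),r.fun.round(2))
E
```

```text
lower top [ 0.4736 -0.2598  0.2476] 0.48
lower side [ 0.4747 -0.26    0.2466] 0.44
lower both [ 0.4742 -0.26    0.2474] 0.53
upper [0.4922 0.2592 0.1878] [-0.03 -0.15  0.03  0.21 -0.02 -0.2   0.02  0.14]
hole [0.48079749 0.32316144 0.067     ]
block [0.4919 0.2583 0.1625] [-0.79 -0.    0.38 -0.36  0.86  0.31 -0.42  0.03]
tub [ 0.5993 -0.2213  0.2461] [ 0.03  0.17  0.11 -0.13 -0.71  0.18  0.49 -0.21]
```

View pics/zo.png

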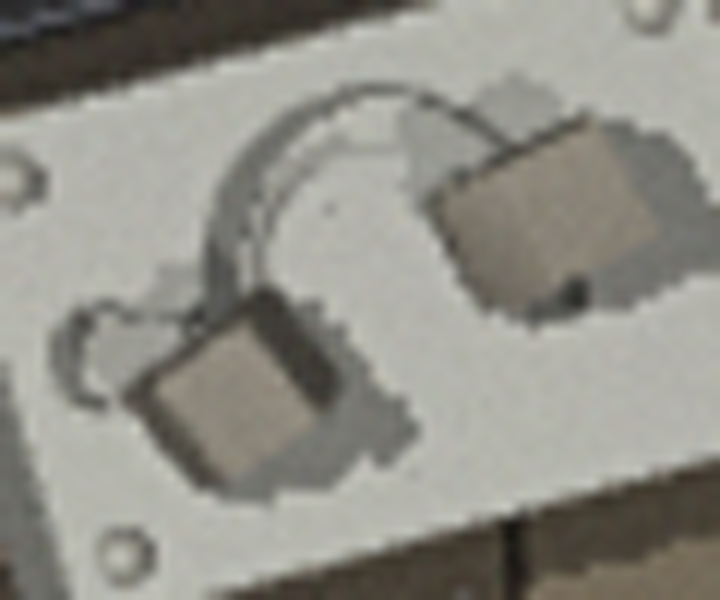

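View pics/zos.png

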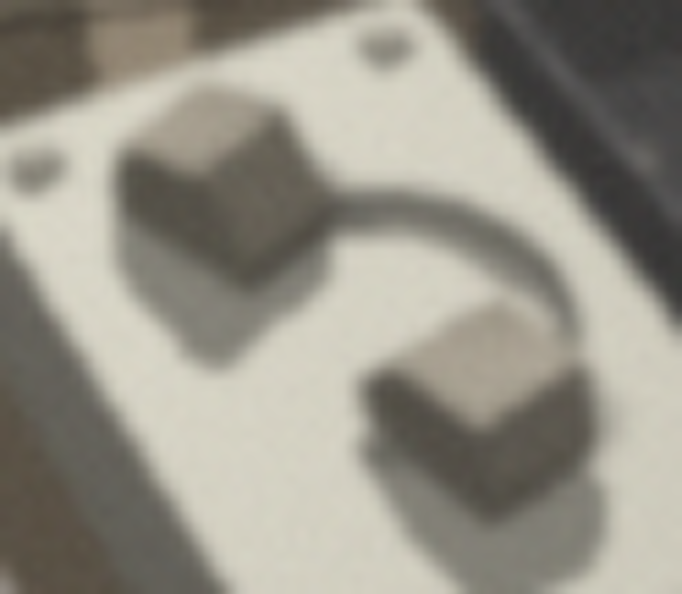

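The zooms show the lower half's pour well at its left (+y) end. The upper half's hole is also at the left (+y), and the two offcuts are rotated relative to the block. Next I'll fit the offcut poses with an overlay.

```bash
cat > ov.py <<'E'
from h import *
import sys
def draw(im,cam,s,off,x,y,th,w,l,z0,z1,lt):
    c,sn=np.cos(th),np.sin(th)
    for (hl,z,col) in((l/2,z0,(0,0,255)),(lt/2,z1,(0,255,0))):
        P=[]
        for a,b in((w/2,hl),(w/2,-hl),(-w/2,-hl),(-w/2,hl)):
            q=(proj(cam,[x+c*a-sn*b,y+sn*a+c*b,z])-off+.5)*s-.5;P.append(q)
        cv2.polylines(im,[np.array(P).round().astype(int)],True,col,1)
A=dict(L=eval(sys.argv[1]),R=eval(sys.argv[2]))
i1=cv2.imread("pics/zo.png");i2=cv2.imread("pics/zos.png")
for k,v in A.items():
    h=.025;
    draw(i1,"top",12,np.array([345,185]),*v,.027,.038,.05,.05+h,.026)
    draw(i2,"side",11,np.array([245,258]),*v,.027,.038,.05,.05+h,.026)
h=400
a=cv2.resize(i1,(400,333));b=cv2.resize(i2,(382,333))
cv2.imwrite(sys.argv[3],np.hstack([a,b]))
E
python3 ov.py "(.449,-.217,.66)" "(.490,-.291,.5)" pics/ov1.png
```

```text
(no output)
```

View pics/ov1.png

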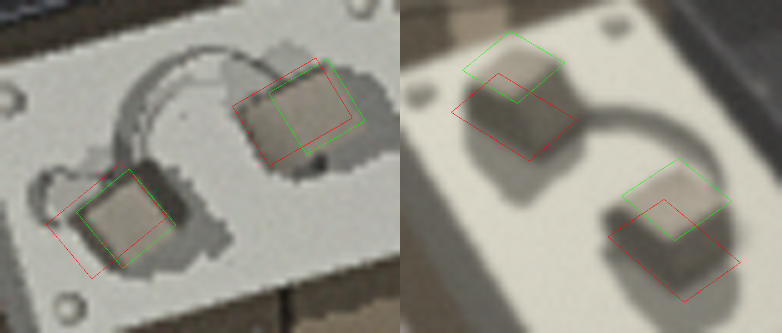

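```bash
python3 ov.py "(.449,-.222,.66)" "(.486,-.291,.5)" pics/ov2.png
python3 - <<'E'
from h import *
for p,th in(((.449,-.222,.054),.66),((.486,-.291,.054),.5),((.6,-.22,.04),.2465+1.57),((.492,.259,.07),.188),((.474,-.26,.1),.247)):
  for k in(1,-1):
    print(p,k,robot.inverse_kinematics(p,[np.pi,0,th+k*np.pi/2]))
print(read_state()["time"])
E
```

```text
(0.449, -0.222, 0.054) 1 [ 0.60170123  0.87516034 -0.38731787  2.05921876  0.89508871  0.38072982
  0.14742977]
(0.449, -0.222, 0.054) -1 [ 0.23362616  0.87421157  0.22333933  2.07794591 -0.7102424   0.26360125
 -1.41034579]
(0.486, -0.291, 0.054) 1 [ 0.5961748   0.89705164 -0.23673134  1.86774775  0.45532323  0.42990038
  0.52801507]
(0.486, -0.291, 0.054) -1 [ 0.21252649  0.9495856   0.43682865  1.88828099 -0.81704362  0.49137251
 -1.40959631]
(0.6, -0.22, 0.04) 1 [ 0.60011119  1.03996488 -0.61376035  1.62823643  0.81839728  0.74823471
  1.40976209]
(0.6, -0.22, 0.04) -1 [ 0.20561578  0.97921579  0.13742308  1.65154564 -0.22823634  0.52656525
 -0.8443237 ]
(0.492, 0.259, 0.07) 1 [-0.55466094  0.85582843 -0.02178061  1.90276604  0.04397176  0.38345103
 -0.42172362]
(0.492, 0.259, 0.07) -1 [-0.19031137  0.93647354 -0.66087458  1.88309231  0.93016143  0.6645231
  1.89491797]
(0.474, -0.26, 0.1) 1 [ 0.58368912  0.80189187 -0.28003971  1.93021568  0.45309145  0.470992
  0.22395957]
(0.474, -0.26, 0.1) -1 [ 0.05497854  0.90782298  0.6500681   1.95780006 -0.96115531  0.62099867
 -1.54066971]
1.5
```

View pics/ov2.png

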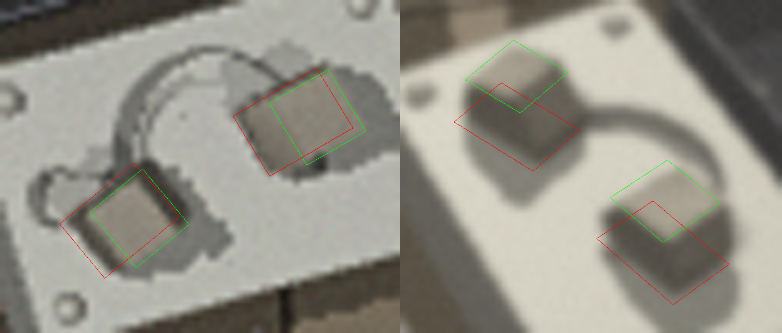

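The overlay matches within about 3 mm. Next is grasping the left offcut.

```bash
cat > oc.py <<'E'
from h import *
PI=np.pi
def st(): 
    s=read_state();print("t",round(s["time"],2),s["position"].round(4),"w",round(s["grip_width"],4),"f",s["force"].round(2),s["tool_rot"].round(3))
def pick(x,y,th):
    R=[PI,0,th+PI/2]
    robot.move_pose([x,y,.16],R); st()
    hit=robot.move_l([x,y,.0555],vel=.15,contact_N=12);print("hit",hit); st()
    robot.close_gripper();st()
    robot.move_l([x,y,.15],vel=.2);st()
def drop(tx,ty=0):
    a=.2465;x=.5995+np.cos(a)*tx-np.sin(a)*ty;y=-.221+np.sin(a)*tx+np.cos(a)*ty
    robot.move_pose([x,y,.15],[PI,0,a+PI])
    print("hit",robot.move_l([x,y,.036],vel=.2,contact_N=12));st()
    robot.gripper_open()
    robot.move_l([x,y,.15],vel=.25);st()
E
python3 - <<'E'
from oc import *
pick(.4495,-.221,.66)
cv2.imwrite("pics/side1.png",grab_frame("side"))
E
```

```text
t 4.58 [ 0.4501 -0.2202  0.1601] w 0.0883 f [-0.51  0.75 -1.66] [3.141 0.    2.232]
hit False
t 5.43 [ 0.45   -0.2209  0.0559] w 0.088 f [-0.35  0.44  0.31] [3.141e+00 1.000e-03 2.231e+00]
t 6.39 [ 0.4495 -0.2209  0.0555] w 0.0261 f [ 0.02  0.06 -0.31] [ 3.142 -0.     2.231]
t 7.02 [ 0.449  -0.2211  0.1495] w 0.026 f [-0.96  0.87 -0.29] [-3.141 -0.     2.23 ]
```

View pics/side1.png

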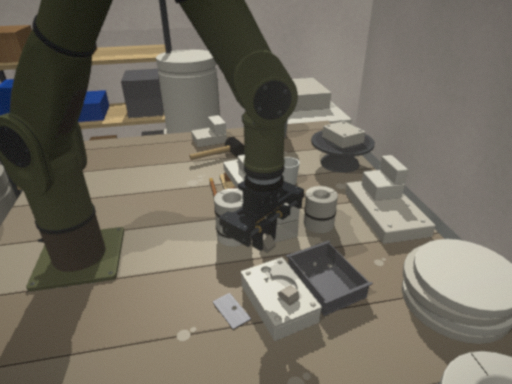

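The side view shows the gripper holding one offcut at (268,242), with a 26 mm grip width. The other offcut is still on the face at (289,294). I'll drop this one and pick up the second.

```bash
python3 - <<'E'
from oc import *
drop(.026)
pick(.487,-.290,.5)
cv2.imwrite("pics/side2.png",grab_frame("side")[180:340,180:400].repeat(3,0).repeat(3,1))
E
```

```text
hit False
t 8.67 [ 0.6254 -0.2145  0.0371] w 0.0256 f [-0.05 -0.12  0.11] [-3.141e+00  2.000e-03 -2.895e+00]
t 10.28 [ 0.6241 -0.215   0.1495] w 0.0883 f [ 0.33  0.18 -0.44] [-3.141e+00 -1.000e-03 -2.895e+00]
t 11.23 [ 0.4872 -0.2893  0.1591] w 0.0876 f [ 0.92  0.64 -0.49] [ 3.142e+00 -1.000e-03  2.073e+00]
hit False
t 12.08 [ 0.4877 -0.2899  0.056 ] w 0.088 f [-0.57 -0.91 -0.16] [3.141e+00 1.000e-03 2.071e+00]
t 13.02 [ 0.487  -0.2899  0.0555] w 0.0276 f [ 0.17  0.66 -0.01] [ 3.142 -0.     2.071]
t 13.64 [ 0.4863 -0.29    0.1494] w 0.0278 f [-0.63  0.02 -0.3 ] [-3.141e+00 -1.000e-03  2.071e+00]
```

View pics/side2.png

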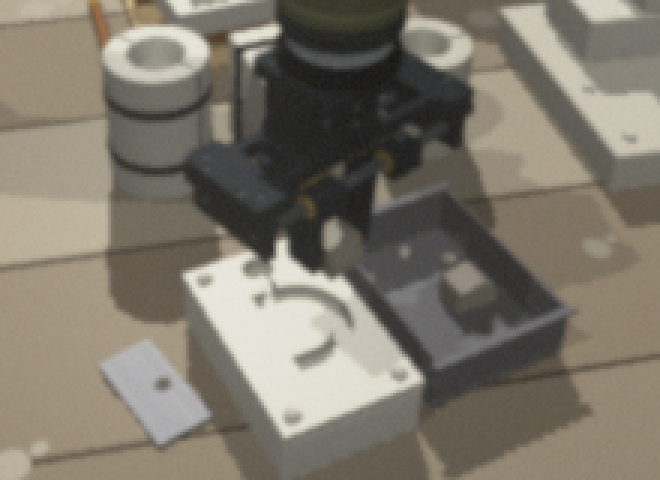

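The first offcut lies in the tub at (468,285) in this crop, and the second is held. I'll drop it, then look before grasping the upper half.

```bash
python3 - <<'E'
from oc import *
drop(-.026)
x,y=robot_xy=(.4922,.2592)
robot.move_l([.57,-.2,.25],vel=.25)
robot.move_pose([x,y,.2],[PI,0,.188+PI/2]);st()
i=grab_frame("side");cv2.imwrite("pics/side3.png",i[140:340,180:400].repeat(3,0).repeat(3,1))
i=grab_frame("top");cv2.imwrite("pics/top3.png",i[120:270,120:430].repeat(2,0).repeat(2,1))
E
```

```text
hit False
t 15.32 [ 0.5751 -0.2273  0.037 ] w 0.0278 f [-0.51 -0.35 -0.46] [-3.141e+00  2.000e-03 -2.895e+00]
t 16.91 [ 0.5735 -0.2277  0.1493] w 0.0882 f [-0.44 -0.87 -0.1 ] [-3.141e+00 -1.000e-03 -2.895e+00]
t 19.38 [0.4926 0.2582 0.1996] w 0.0877 f [-0.32  0.44 -0.18] [-3.141e+00  1.000e-03  1.758e+00]
```

View pics/side3.png

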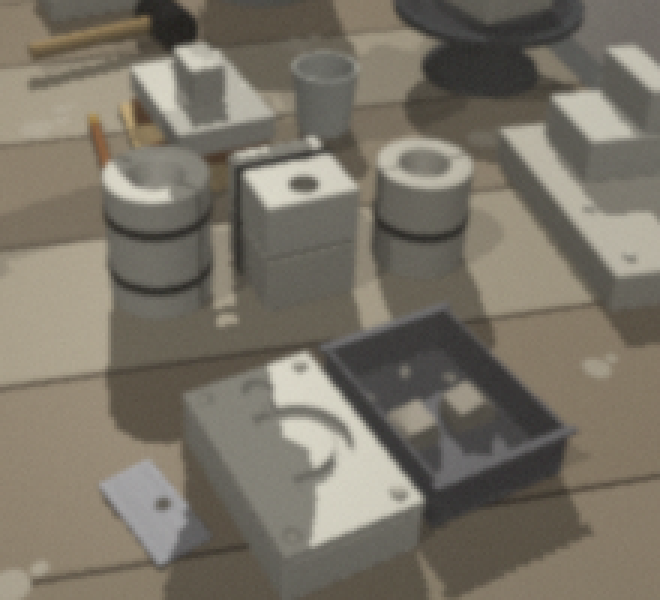

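View pics/top3.png

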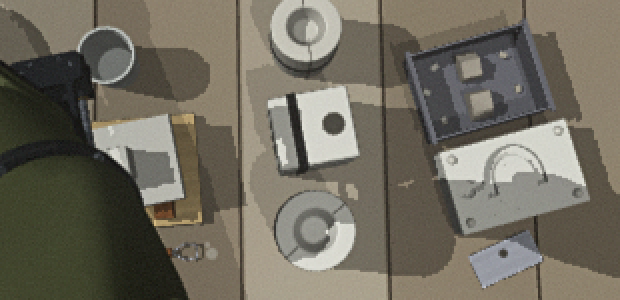

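Both offcuts are in the tub and the lower face is clear. Now grasping the upper half.

```bash
python3 - <<'E'
from oc import *
x,y=(.4922,.2592)
print(robot.move_l([x,y,.0715],vel=.12,contact_N=12));st()
robot.close_gripper();robot.pause(.2);st()
robot.move_l([x,y,.0915],vel=.06);st()
robot.move_l([x,y,.215],vel=.15);robot.pause(.2);st()
i=grab_frame("side");cv2.imwrite("pics/side4.png",i[40:240,160:380].repeat(3,0).repeat(3,1))
i=grab_frame("top");cv2.imwrite("pics/top4.png",i[120:270,120:430].repeat(2,0).repeat(2,1))
E
```

```text
False
t 20.71 [0.4926 0.2595 0.0721] w 0.0881 f [-0.32 -0.29 -0.36] [ 3.140e+00 -1.000e-03  1.759e+00]
t 21.69 [0.4929 0.2594 0.0716] w 0.0398 f [ 2.41  0.32 -1.78] [ 3.14  -0.     1.759]
t 22.18 [0.4921 0.2591 0.0918] w 0.04 f [-0.05  0.43 -6.04] [-3.142 -0.     1.759]
t 23.35 [0.4917 0.2589 0.2141] w 0.0395 f [ 0.19  0.44 -6.92] [-3.140e+00  1.000e-03  1.759e+00]
```

View pics/side4.png

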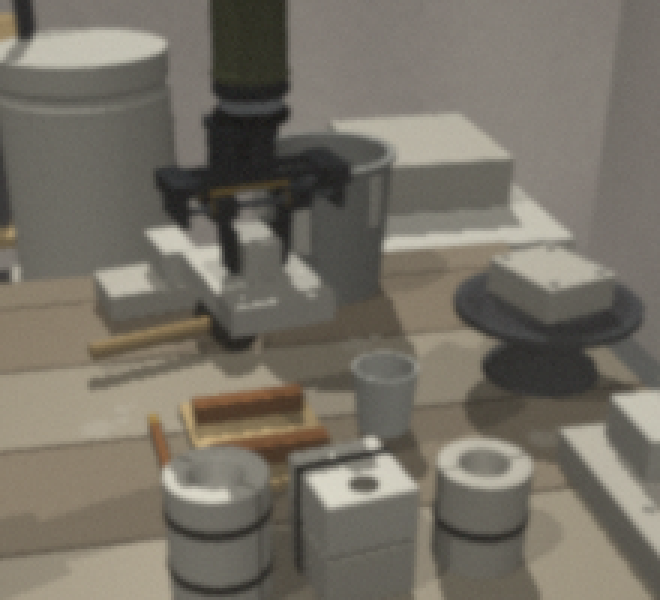

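View pics/top4.png

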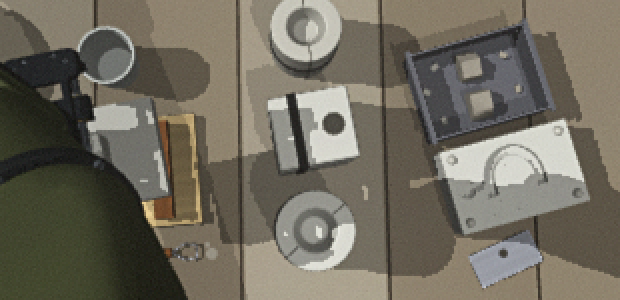

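Lifted level. Now I'll carry it over the row, which leaves about 50 mm of clearance, and stop high above the lower half to check.

```bash
python3 - <<'E'
from oc import *
R=[PI,0,.2474+PI/2]
robot.move_l([.4742,-.26,.215],rot=R,vel=.13);st()
robot.move_l([.4742,-.26,.125],vel=.08);robot.pause(.3);st()
i=grab_frame("side");cv2.imwrite("pics/side5r.png",i);cv2.imwrite("pics/side5.png",i[180:340,190:390].repeat(4,0).repeat(4,1)[:600])
i=grab_frame("top");cv2.imwrite("pics/top5r.png",i);cv2.imwrite("pics/top5.png",cv2.resize(i[125:270,310:430],None,fx=4.1,fy=4.1,interpolation=cv2.INTER_CUBIC))
E
```

```text
t 27.6 [ 0.4743 -0.2597  0.215 ] w 0.0397 f [ 0.51 -0.74 -6.97] [ 3.142 -0.     1.819]
t 29.18 [ 0.4743 -0.2601  0.1253] w 0.0397 f [-0.53  0.17 -6.32] [3.141 0.    1.818]
```

View pics/side5.png

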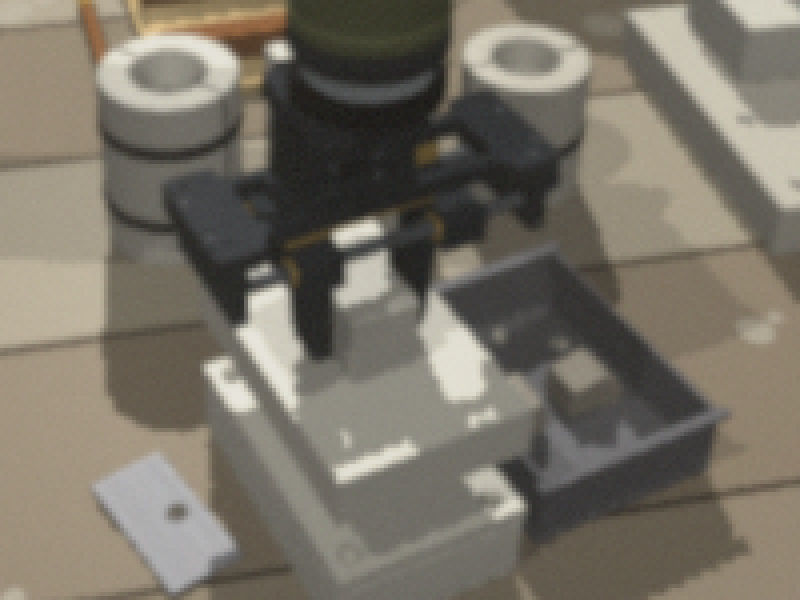

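View pics/top5.png

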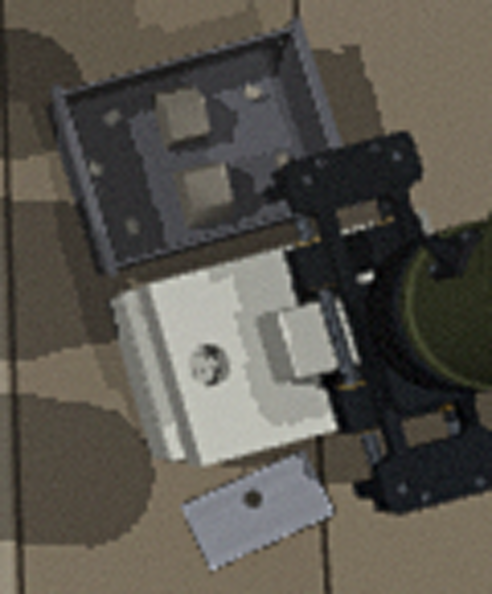

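The side view shows the slab hovering level over the lower half, with its near corner at about (340,482) in the crop. The top view shows the pour hole at (208,365), at the pour-well end. I'll overlay the expected outlines to quantify.

```bash
cat > ov2.py <<'E'
from fit import *
import sys
def go(n,z,out,p=(.4743,-.2601,.2474)):
    c,s=np.cos(p[2]),np.sin(p[2]); outs=[]
    for cam,(r0,r1,c0,c1),S in(("top",(170,250,330,430),6),("side",(230,340,230,340),5)):
        im=cv2.resize(cv2.imread(f"pics/{cam}{n}r.png")[r0:r1,c0:c1],None,fx=S,fy=S,interpolation=cv2.INTER_CUBIC)
        def P(a,b,zz): return (proj(cam,[p[0]+c*a-s*b,p[1]+s*a+c*b,zz])-[c0,r0]+.5)*S-.5
        def poly(pts,col): cv2.polylines(im,[np.array(pts).round().astype(int)],True,col,1)
        for zz,col in((z,(0,0,255)),(z+.03,(0,255,0)),(.05,(255,0,0))): poly([P(a,b,zz) for a,b,_ in rect(.055,.085,0)],col)
        poly([P(.012*np.cos(t),.064+.012*np.sin(t),z+.03) for t in np.linspace(0,6.28,20)],(0,255,0))
        outs.append(im)
    h=max(o.shape[0] for o in outs)
    for k,o in zip("ab",outs): cv2.imwrite(out+k+".png",o)
if __name__=="__main__": go(sys.argv[1],float(sys.argv[2]),sys.argv[3])
E
python3 ov2.py 5 .0907 pics/ov5
```

```text
(no output)
```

View pics/ov5a.png

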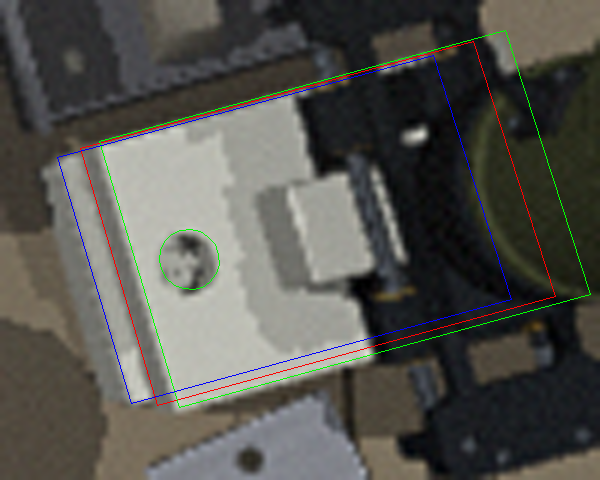

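View pics/ov5b.png

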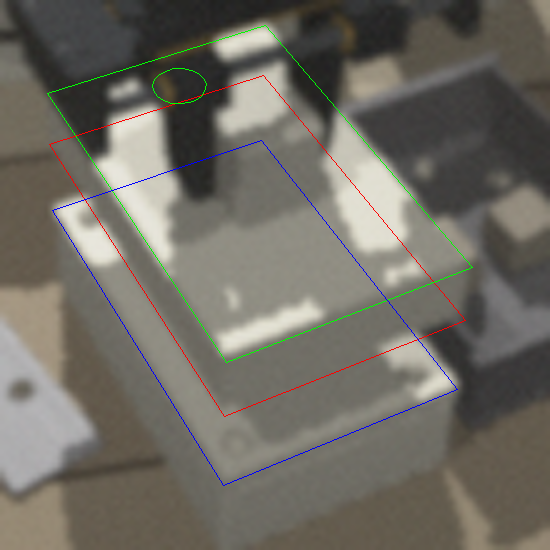

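Both overlays agree within about 1–2 mm, for the slab and the lower face alike. Descending to a 15 mm gap.

```bash
python3 - <<'E'
from oc import *
print(robot.move_l([.4742,-.26,.0997],vel=.03,contact_N=5));robot.pause(.4);st()
for c in("side","top"): cv2.imwrite(f"pics/{c}6r.png",grab_frame(c))
print(read_state()["joint_velocities"].round(4))
E
python3 ov2.py 6 .0651 pics/ov6
```

```text
False
t 30.67 [ 0.4743 -0.26    0.0998] w 0.0395 f [ 0.46  0.21 -6.95] [3.141 0.    1.818]
[-0.      0.0002 -0.0002 -0.0004 -0.0016  0.0003 -0.0003]
```

View pics/ov6a.png

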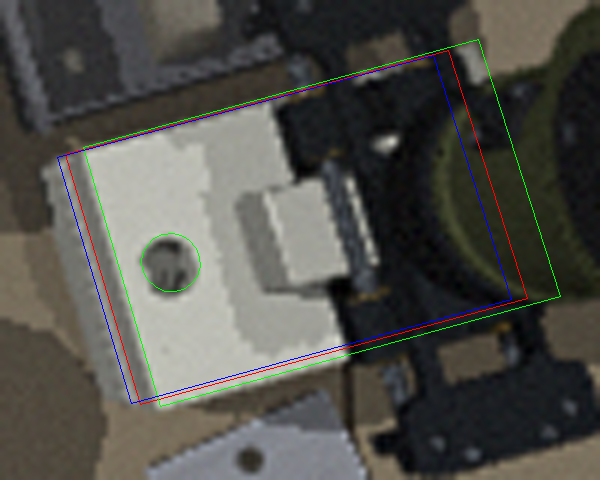

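View pics/ov6b.png

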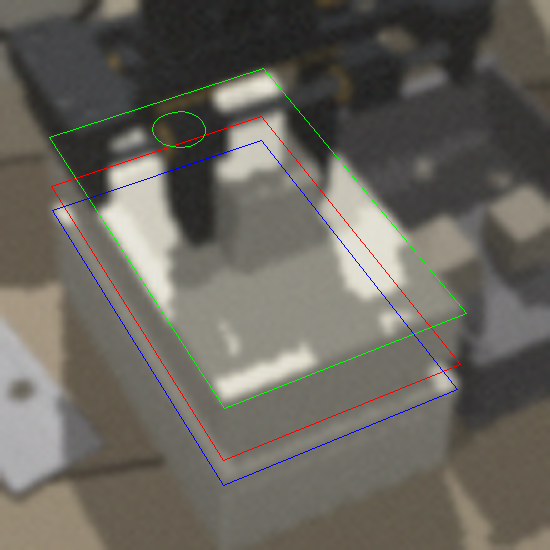

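View pics/side6r.png

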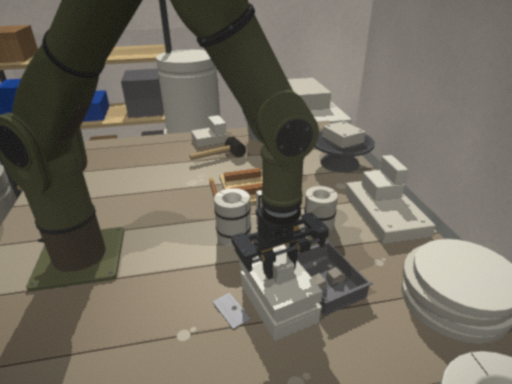

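The overlays match: the hole sits at (170,265) against a predicted (170,262), the edges are in line, the slab is level, and nothing on the bench has moved. Handing in.

```bash
python3 - <<'E'
from oc import *
ticket.hand_in(); st()
E
```

```text
the job is handed in; nothing more can be done
the job is handed in; nothing more can be done
```

The job is handed in. Both clay offcuts are in the scrap tub, and the gripper is holding the upper half still, about 15 mm above the lower half. I carried it over the row of moulds with its underside about 50 mm above the tallest one. The whole job took about 31 s of the 72 s allowed.

- **Alignment:** in the last pictures from both cameras, the slab's outline and pour hole were within about 1–2 mm of the predicted place over the lower half. The pour hole is over the pour well.
- **Hold:** the arm's reading puts the underside about 65 mm above the bench, a gap of roughly 15 mm. The slab looks level, the grip width is steady at 39.5 mm, and the wrist carries about 7 N.
- **Bench:** the tub and the offcuts in it are in the last views. I saw nothing else disturbed, but I checked this by eye and did not measure each item.
- **Disagreements:** the two cameras differed by about 1 mm on the lower half and a few millimetres on the offcuts. That is close to the stated calibration error, and both grasps worked. No check failed.

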